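Pin the treadle-wheel crank that matches the keyed test shaft

TASK

One of the three green crank castings has its keyway clocked to match the keyed test shaft now standing over the nest of the blue fitting jig. The castings are oily and too wide to grip safely, so slide them on the bench and never lift them: slide the matching one nose first all the way home in the nest under the raised shaft, then press the shaft's palm button fully down so that the key passes through the keyway, and leave the shaft down. Leave the other two castings lying on the bench and do not disturb the clay pieces drying round about.

Things in the scene. Friction and masses are not known exactly. Their poses are not given: they have to be found in the camera images.
- jig: Blue fitting jig fixed to the bench. Origin on the bench under the working shaft, z up, x from the nest's open mouth to the column; castings slide in on the bench. Steel-lined cheeks, 20 mm high, inner faces at y = +-44.5 mm, run from x = -75 to +43 mm, then yoke and column (x = 67 to 117 mm). On the bench all within y = +-82 mm; crosspiece over the column to y = +-106 mm.
- nest (a point): The jig's origin. Two stop pins (14 mm across, 30 mm high), 50 mm from it and 40 degrees either side of the jig's x, catch a casting's nose: home, its bore lies on this point, its x along the jig's x, its tail edge at x = -95 mm. Overhead: ram head 68 mm across, underside 79 mm and top 120 mm above the bench.
- mouth (a point): Middle of the nest's mouth on the bench, at x = -105 mm of the jig, where the flared cheek ends stand about 120 mm apart inside, narrowing to 89 mm at x = -75 mm.
- crank_a: Green crank casting lying flat: plate 86 wide, 138 long, 22 mm thick, 0.28-0.52 kg; to be slid, not gripped. Origin under the axis of its keyed bore; z up; x points out of the round nose (radius 43 mm about the bore); sides at y = +-43 mm. Keyway as the bore's only cut, 14 mm wide, reaching 27 mm from the axis; on this casting it points along -x, straight at the tail.
- crank_b: Green crank casting lying flat: plate 86 wide, 138 long, 22 mm thick, 0.28-0.52 kg; to be slid, not gripped. Origin under the axis of its keyed bore; z up; x points out of the round nose (radius 43 mm about the bore); sides at y = +-43 mm. Keyway as the bore's only cut, 14 mm wide, reaching 27 mm from the axis; on this casting it points 120 degrees from x, counter-clockwise seen from above.
- crank_c: Green crank casting lying flat: plate 86 wide, 138 long, 22 mm thick, 0.28-0.52 kg; to be slid, not gripped. Origin under the axis of its keyed bore; z up; x points out of the round nose (radius 43 mm about the bore); sides at y = +-43 mm. Keyway as the bore's only cut, 14 mm wide, reaching 27 mm from the axis; on this casting it points along -y, at its right side.
- crank_a_tail (a point): Middle of crank_a's straight tail edge, 95 mm behind the bore (x = -95 mm), at the plate's top, 22 mm above the bench; corners rounded by 7 mm. A face to push on. Round the bore stands a bright steel hub, 68 mm across, 26 mm high; bore 36 mm across.
- crank_b_tail (a point): Middle of crank_b's straight tail edge, 95 mm behind the bore (x = -95 mm), at the plate's top, 22 mm above the bench; corners rounded by 7 mm. A face to push on. Round the bore stands a bright steel hub, 68 mm across, 26 mm high; bore 36 mm across.
- crank_c_tail (a point): Middle of crank_c's straight tail edge, 95 mm behind the bore (x = -95 mm), at the plate's top, 22 mm above the bench; corners rounded by 7 mm. A face to push on. Round the bore stands a bright steel hub, 68 mm across, 26 mm high; bore 36 mm across.
- shaft_a (a joint): Slide of a vertical keyed test shaft: 0 raised, grows downward, 0.030 m fully down. Needs about 6 N, no spring, stays where left. The shaft is 32 mm across; its brass key, 10 mm wide, stands out to 24.5 mm from the axis and in the jig's frame points along -x, out of the nest's mouth. If the keyway below does not line up, the key lands on the hub at about 0.014 and stops.
- shaft_b (a joint): Slide of a vertical keyed test shaft: 0 raised, grows downward, 0.030 m fully down. Needs about 6 N, no spring, stays where left. The shaft is 32 mm across; its brass key, 10 mm wide, stands out to 24.5 mm from the axis and in the jig's frame points 120 degrees from x, counter-clockwise seen from above. If the keyway below does not line up, the key lands on the hub at about 0.014 and stops.
- shaft_c (a joint): Slide of a vertical keyed test shaft: 0 raised, grows downward, 0.030 m fully down. Needs about 6 N, no spring, stays where left. The shaft is 32 mm across; its brass key, 10 mm wide, stands out to 24.5 mm from the axis and in the jig's frame points along -y. If the keyway below does not line up, the key lands on the hub at about 0.014 and stops.
- shaft_a_palm (a point): Centre of the top of shaft_a's black palm button, 54 mm across, 170 mm above the bench when raised; the button's red bar points the way the key points. The shaft whose button stands over point nest is the one in use; the two others hang as spares in the jig's crosspiece, at x = 92 and y = +-75 mm of the jig.
- shaft_b_palm (a point): Centre of the top of shaft_b's black palm button, 54 mm across, 170 mm above the bench when raised; the button's red bar points the way the key points. The shaft whose button stands over point nest is the one in use; the two others hang as spares in the jig's crosspiece, at x = 92 and y = +-75 mm of the jig.
- shaft_c_palm (a point): Centre of the top of shaft_c's black palm button, 54 mm across, 170 mm above the bench when raised; the button's red bar points the way the key points. The shaft whose button stands over point nest is the one in use; the two others hang as spares in the jig's crosspiece, at x = 92 and y = +-75 mm of the jig.
- pebble_a: Brown clay pebble, drying, 45 x 68 x 24 mm; loose on the bench beside or behind the work, not to be disturbed. Origin at the centre of its underside, z up.
- mushroom: Small brown clay mushroom, drying, 62 x 64 x 60 mm; loose on the bench beside or behind the work, not to be disturbed. Origin at the centre of its underside, z up.
- snail: Brown clay snail, drying, 16 x 79 x 38 mm; loose on the bench beside or behind the work, not to be disturbed. Origin at the centre of its underside, z up.
- heart: Brown clay heart tile, drying, 55 x 61 x 12 mm; loose on the bench beside or behind the work, not to be disturbed. Origin at the centre of its underside, z up.
- ball_pot: Closed round brown clay ball, drying, 72 mm across, 65 mm high; loose on the bench beside or behind the work, not to be disturbed. Origin at the centre of its underside, z up.
- crumb_star: Small brown clay star, drying, 47 x 45 x 10 mm; loose on the bench beside or behind the work, not to be disturbed. Origin at the centre of its underside, z up.
- coil_snake: Coiled brown clay snake, drying, 74 x 84 x 22 mm; loose on the bench beside or behind the work, not to be disturbed. Origin at the centre of its underside, z up.

How it is judged:
On the way, in this order (a step that is already met when the one before it is completed fails the run):
1. the matching casting lies home in the nest while the shaft over it is still raised (((horizontal distance between shaft_a_palm and nest below 0.02 m and horizontal distance between crank_a and nest below 0.004 m and angle between the x axis of crank_a and the x axis of jig, either way round below 0.09 rad and angle between crank_a's own z axis and vertical below 0.05 rad and height (world z) of crank_a below 0.005 m and value of joint shaft_a below 0.006 m) or (horizontal distance between shaft_b_palm and nest below 0.02 m and horizontal distance between crank_b and nest below 0.004 m and angle between the x axis of crank_b and the x axis of jig, either way round below 0.09 rad and angle between crank_b's own z axis and vertical below 0.05 rad and height (world z) of crank_b below 0.005 m and value of joint shaft_b below 0.006 m) or (horizontal distance between shaft_c_palm and nest below 0.02 m and horizontal distance between crank_c and nest below 0.004 m and angle between the x axis of crank_c and the x axis of jig, either way round below 0.09 rad and angle between crank_c's own z axis and vertical below 0.05 rad and height (world z) of crank_c below 0.005 m and value of joint shaft_c below 0.006 m))), for 0.2 s.
2. the shaft over the nest is pressed fully down through the matching casting (((horizontal distance between shaft_a_palm and nest below 0.02 m and horizontal distance between crank_a and nest below 0.004 m and angle between the x axis of crank_a and the x axis of jig, either way round below 0.09 rad and angle between crank_a's own z axis and vertical below 0.05 rad and height (world z) of crank_a below 0.005 m and value of joint shaft_a above 0.027 m) or (horizontal distance between shaft_b_palm and nest below 0.02 m and horizontal distance between crank_b and nest below 0.004 m and angle between the x axis of crank_b and the x axis of jig, either way round below 0.09 rad and angle between crank_b's own z axis and vertical below 0.05 rad and height (world z) of crank_b below 0.005 m and value of joint shaft_b above 0.027 m) or (horizontal distance between shaft_c_palm and nest below 0.02 m and horizontal distance between crank_c and nest below 0.004 m and angle between the x axis of crank_c and the x axis of jig, either way round below 0.09 rad and angle between crank_c's own z axis and vertical below 0.05 rad and height (world z) of crank_c below 0.005 m and value of joint shaft_c above 0.027 m))), for 0.2 s.
At the end, for the whole second after the job is handed in: The casting whose keyway matches the working shaft lies flat and at rest in the nest, bore within 4 mm of the shaft axis and square to the jig within 0.09 rad, with that shaft pressed at least 27 of its 30 mm down through it; the other two castings lie flat on the bench (((horizontal distance between shaft_a_palm and nest below 0.02 m and horizontal distance between crank_a and nest below 0.004 m and angle between the x axis of crank_a and the x axis of jig, either way round below 0.09 rad and angle between crank_a's own z axis and vertical below 0.05 rad and height (world z) of crank_a below 0.005 m and value of joint shaft_a above 0.027 m and linear speed of crank_a below 0.02 m/s) or (horizontal distance between shaft_b_palm and nest below 0.02 m and horizontal distance between crank_b and nest below 0.004 m and angle between the x axis of crank_b and the x axis of jig, either way round below 0.09 rad and angle between crank_b's own z axis and vertical below 0.05 rad and height (world z) of crank_b below 0.005 m and value of joint shaft_b above 0.027 m and linear speed of crank_b below 0.02 m/s) or (horizontal distance between shaft_c_palm and nest below 0.02 m and horizontal distance between crank_c and nest below 0.004 m and angle between the x axis of crank_c and the x axis of jig, either way round below 0.09 rad and angle between crank_c's own z axis and vertical below 0.05 rad and height (world z) of crank_c below 0.005 m and value of joint shaft_c above 0.027 m and linear speed of crank_c below 0.02 m/s)) and height (world z) of crank_a between -0.01 and 0.01 m and height (world z) of crank_b between -0.01 and 0.01 m and height (world z) of crank_c between -0.01 and 0.01 m and angle between each of crank_a, crank_b, crank_c's own z axis and vertical below 0.1 rad); the robot touches nothing.
It fails at once if a casting is lifted more than 25 mm off the bench (height (world z) of any of crank_a, crank_b, crank_c above 0.025 m).
It fails at once if a drying clay piece is shifted by more than 20 mm (distance of any of pebble_a, mushroom, snail, heart, ball_pot, crumb_star, coil_snake from where it was at the start of the episode above 0.02 m).
It also fails if it takes over 72 s, if anything falls off the work surface, if the arm or the gripper's body presses on something with over 40 N, if the wrist force passes 120 N, or if a joint passes its speed limit or range.

ROBOT

A 7-joint arm with a two-finger parallel gripper is mounted at the origin on the work surface; the furniture and walls round the work are solid. World frame = base frame: x ahead of the robot, y to its left, z up, the work surface at z = 0. Lengths are in m, angles in rad, forces in N, time in s.
With the tool pointing down it reaches from about 0.425 to 0.925 m from the base axis. Payload 6.8 kg.
Tool frame: the origin (TCP) lies at the very end of the fingers, on their centre line; the grasp point (between the pads) lies bot.grip_point_offset behind it (bot.grip_point_offset is the distance from the TCP to the grasp point, in m); z points along the fingers, y is the line along which they close (so a half turn about z gives the same grasp; the last joint's range is limited). The gripper opens to 85 mm and grips with 20 to 120 N. Pads are 22 mm wide; open, the fingers measure 114 mm over their backs; the gripper's body (76 mm by 85 mm) begins 54 mm behind the grasp point. The pads swing forward as they close: fully open they stand 13 mm farther back than shut.
Start: joints at [1.181, 0.477, 0.022, 1.555, -0.011, 1.109, -0.083], TCP at [0.188, -0.648, 0.231] pointing down, gripper open.
Joint ranges: [-2.96, 2.96], [-0.34, 2.1], [-1.41, 1.46], [0.24, 2.44], [-1.37, 4.51], [0.17, 1.92], [-2.96, 2.96]. Speed limits (rad/s): [2.39, 2.39, 3.14, 3.14, 3.14, 3.14, 3.14].

INTERFACE

Orientations are given as a unit quaternion [w, x, y, z].
In Python, from station import bot, imaging gives the robot as it stands. The module is installed in compiled form; this text tells all that it offers.
- The arm moves only by the tool carry_out, never from a script. Its argument "targets" is one flat list of numbers, 5 for each row, row after row: the closure in counts, from 0 (fully open) to 255 (shut), then the shift along the world's x, y, z in mm, then the turn about the world's z in degrees. A call has 1 to 20 rows; each row shifts and turns the commanded pose from where the row before left it; what a row does not reach is not made up. A row lasts 1/10 s, in which the tool goes at most 50 mm and 8.59 degrees, less where a joint would pass 70% of its speed; a pose out of reach is approached as far as the arm can. A call is refused whole if a number of a shift passes 50 or a number of a turn 8.59, either way. A call with a gripper value outside its range is refused whole. The fingers move at their own pace and stop on an object; "newtons" is the grip in N (left out, the last holds). Time passes only in rows, so rows that do not move let the fingers close. It gives the time, the measured TCP pose, the force, the opening and the grip force at its end, in the units of the state.
- bot.get_obs(): the state, without advancing time (a new reading comes with each control period).
- imaging.read_camera(name): name is "scene" or "top" or "wrist"; returns a dict with "frame" (480x640x3 uint8, red, green, blue), "fov_y" (degrees; the focal length in pixels is half the picture's height over the tangent of half this angle, whatever the lens; pixels are square), "cx", "cy" (the principal point, pixels), "k1" (the pictures are not rectified: a ray, as slopes to the right and down, at radius r is drawn at 1 + k1 r^2 times it, then the intrinsics apply), "pose" (4x4, takes a point from camera to world coordinates); the wrist camera has in their place "tool_from_camera" (4x4, takes a point from camera to tool coordinates, whose origin is the TCP and whose axes are the flange's). Camera axes: x right, y up, looking along -z (the intrinsics and any distortion apply to the point x, -y, -z); pixel columns grow to the right and rows downward; lengths in m; the calibration is good to about 2 mm. A picture is of the moment at which its call begins: read the wrist's pose just before it. There is no depth.
- bot.hand_in(): hands the job in; it is judged then, once.
The state is a dict: "t": time; "q": joint angles; "joint_vel": joint speeds; "joint_torque": joint torques, N m; "eef_pos": TCP position; "tool_rot": TCP orientation; "contact_force": force on the tool from outside, world axes, zero at the start; "torque": the same for the moment, N m; "gripper_width": opening from 0.0 (shut) to 1.0 (fully open); "grasp_force": force on a finger pad.
Only numpy, scipy, OpenCV 4.12 (cv2) and the standard library are available. Lean on these libraries where they do the work, as an engineer would, in place of code of your own. Each camera call takes 0.05 s, during which the arm holds its last target. There are 200 camera calls.

## Working session

There is one attempt and no reset: what is moved stays moved. The work goes in short steps, Python scripts to look and compute and a tool call to move; the robot and the scene stay as the last step left them, time stands still between calls to the robot, and variables do not carry over. Pictures are saved under pics/ and viewed, at most 10 in all, crops included, and the job is handed in when it is done.

Besides the shell and the picture viewer there is one more tool, called as a command line: name --argument value ..., lists and objects as JSON in quotes. carry_out: Moves the arm, as the interface text tells. Its arguments: {"type":"object","properties":{"targets":{"type":"array","items":{"type":"number"}},"newtons":{"type":"number"}},"required":["targets"]}

```bash
mkdir -p pics
cat > h.py <<'E'
import numpy as np, cv2, pickle
from station import bot, imaging
def snap(name,fn):
    o=bot.get_obs(); c=imaging.read_camera(name); cv2.imwrite('pics/'+fn+'.png',c['frame'][:,:,::-1]); 
    pickle.dump((o,c),open(fn+'.pkl','wb')); return o,c
def setup(fn):
    o,c=pickle.load(open(fn+'.pkl','rb'))
    f=240/np.tan(np.radians(c['fov_y'])/2)
    if 'pose' in c: P=np.array(c['pose'])
    else:
        from scipy.spatial.transform import Rotation as R
        T=np.eye(4); q=o['tool_rot']; T[:3,:3]=R.from_quat([q[1],q[2],q[3],q[0]]).as_matrix(); T[:3,3]=o['eef_pos']
        P=T@np.array(c['tool_from_camera'])
    return c,f,P
def px2w(fn,uv,z):
    c,f,P=setup(fn); out=[]
    for (u,v),zz in zip(uv,np.broadcast_to(z,len(uv))):
        d=np.array([(u-c['cx'])/f,(v-c['cy'])/f]); s=d.copy()
        for _ in range(20): s=d/(1+c['k1']*(s@s))
        r=P[:3,:3]@np.array([s[0],-s[1],-1]); t=(zz-P[2,3])/r[2]; out.append(P[:3,3]+t*r)
    return np.array(out)
def w2px(fn,X):
    c,f,P=setup(fn); p=(np.asarray(X)-P[:3,3])@P[:3,:3]; s=np.c_[p[:,0]/-p[:,2],p[:,1]/p[:,2]]
    s=s*(1+c['k1']*(s**2).sum(1,keepdims=True)); return s*f+[c['cx'],c['cy']]
E
python3 - <<'E'
from h import *
for n in('scene','top'):
    o,c=snap(n,n+'1'); print(n,c['fov_y'],c['k1'],np.round(c['pose'],3).tolist())
print(o['eef_pos'],o['tool_rot'],bot.grip_point_offset,o['t'])
E
```

```text
scene 43.60923566573004 -0.05561074206788095 [[-0.903, 0.229, -0.363, 0.016], [-0.429, -0.461, 0.777, 1.217], [0.01, 0.857, 0.515, 0.925], [0.0, 0.0, 0.0, 1.0]]
top 53.59883102148984 -0.04233405274632131 [[-0.029, 0.99, -0.141, 0.442], [-1.0, -0.029, -0.004, -0.004], [-0.008, 0.14, 0.99, 1.209], [0.0, 0.0, 0.0, 1.0]]
[ 0.18756    -0.64781595  0.23034334] [-8.67224771e-04  9.90083842e-01  1.40474933e-01 -1.64891740e-04] 0.0187 0.05
```

View pics/top1.png

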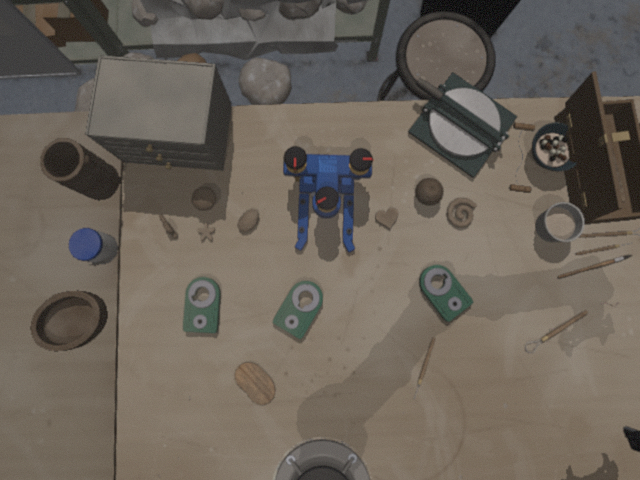

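View pics/scene1.png

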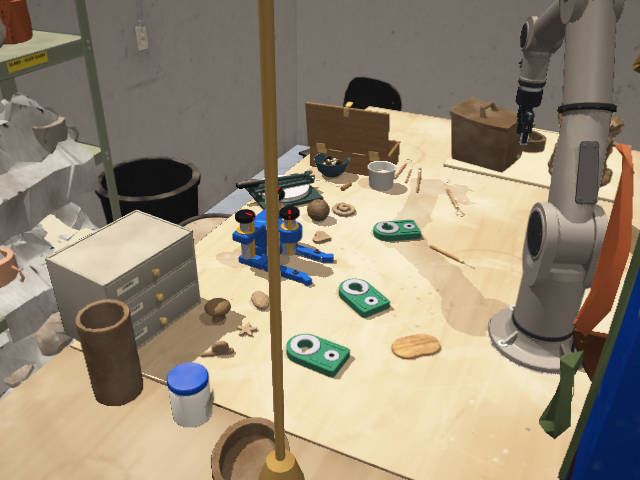

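Run:
```python
from h import *
im=cv2.imread('pics/top1.png')
cs=[(202,303),(299,308),(445,292),(327,198)]
t=[cv2.resize(im[y-38:y+38,x-50:x+50],(400,300),interpolation=cv2.INTER_CUBIC) for x,y in cs]
m=np.vstack([np.hstack(t[:2]),np.hstack(t[2:])]); m=np.clip(m*1.4,0,255).astype(np.uint8)
cv2.imwrite('pics/m1.png',m)
```

```text
(no output)
```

View pics/m1.png

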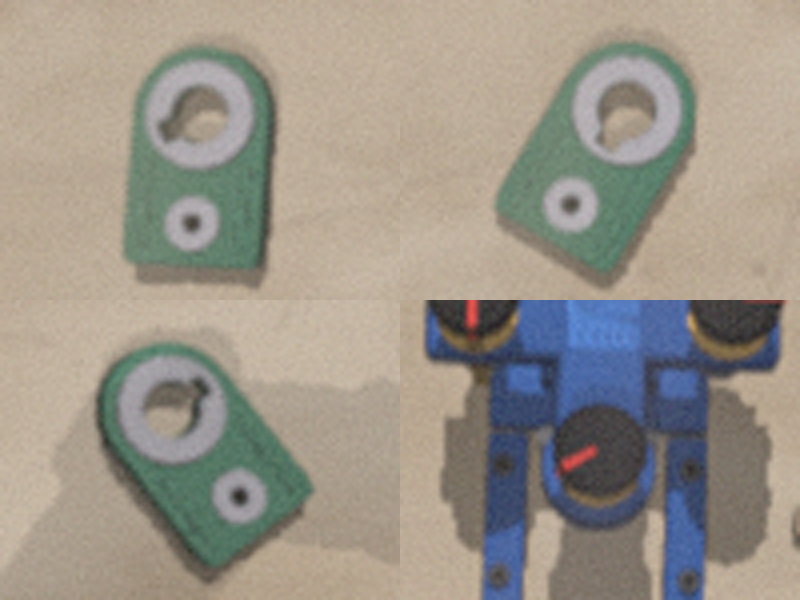

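Run:
```python
from h import *
im=cv2.imread('pics/top1.png'); hsv=cv2.cvtColor(im,cv2.COLOR_BGR2HSV)
b=[]
for x,y in[(295,158),(327,199),(360,160)]:
    w=im[y-16:y+17,x-16:x+17].astype(int)
    m=((w.max(2)<75)&(w.max(2)-w.min(2)<30))|((w[:,:,2]>130)&(w[:,:,1]<90))
    n,l,s,c=cv2.connectedComponentsWithStats(m.astype(np.uint8)); k=1+s[1:,4].argmax()
    b.append(c[k]+[x-16,y-16]); print(b[-1],s[k])
B=px2w('top1',b,0.17); print('buttons',B.round(4))
d=B[0]-B[2]; print('jig yaw deg',np.degrees(np.arctan2(-d[0],d[1])), 'span',np.linalg.norm(d))
g=((hsv[:,:,0]>55)&(hsv[:,:,0]<90)&(hsv[:,:,1]>90)).astype(np.uint8)
for x,y in[(202,303),(299,308),(445,292)]:
    m=np.zeros_like(g); m[y-45:y+45,x-45:x+45]=g[y-45:y+45,x-45:x+45]
    cn=max(cv2.findContours(m,0,1)[0],key=cv2.contourArea)[:,0]
    r=cv2.minAreaRect(px2w('top1',cn,0.022)[:,:2].astype(np.float32)*1000); print('rect',r)
print('hub,disc,tail',px2w('top1',[(202,293),(200,320.5),(200.8,330.5)],[.026,.024,.022]).round(4))
print('hub a',px2w('top1',[(306,297),(438,282)],.026).round(4))
clay=[(168,228),(206,232),(205,198),(249,221),(386,218),(429,191),(461,211),(255,383)]
print(px2w('top1',clay,.01).round(3))
print('cheek ends',px2w('top1',[(302,244),(348,246)],.02).round(4))
```

```text
[295.09766454 159.65180467] [  5   4  28  29 471]
[327.28142589 198.0206379 ] [  0   0  33  33 533]
[360.12106538 159.92251816] [  5   4  23  24 413]
buttons [[ 0.7679  0.0371  0.17  ]
 [ 0.6768 -0.0329  0.17  ]
 [ 0.7628 -0.1101  0.17  ]]
jig yaw deg -2.0031782458501044 span 0.1472173235239076Traceback (most recent call last):
  File "<stdin>", line 14, in <module>
ValueError: max() iterable argument is empty
```

Run:
```python
from h import *
im=cv2.imread('pics/top1.png').astype(int)
g=((im[:,:,1]-im[:,:,2])>15).astype(np.uint8)
for x,y in[(202,303),(299,308),(445,292)]:
    m=np.zeros_like(g); m[y-45:y+45,x-45:x+45]=g[y-45:y+45,x-45:x+45]
    cn=max(cv2.findContours(m,0,1)[0],key=cv2.contourArea)[:,0]
    r=cv2.minAreaRect(px2w('top1',cn,0.022)[:,:2].astype(np.float32)*1000); print('rect',r, cv2.boxPoints(r).round().tolist())
print('hub,disc,tail',px2w('top1',[(202,293),(200,320.5),(200.8,330.5)],[.026,.024,.022]).round(4))
print('hub a',px2w('top1',[(306,297),(438,282)],.026).round(4))
clay=[(168,228),(206,232),(205,198),(249,221),(386,218),(429,191),(461,211),(255,383)]
print(px2w('top1',clay,.01).round(3))
print('cheek ends',px2w('top1',[(302,244),(348,246)],.02).round(4))
```

```text
rect ((449.60772705078125, 283.8337097167969), (82.65205383300781, 132.4878692626953), 85.87129974365234) [[381.0, 247.0], [513.0, 238.0], [519.0, 320.0], [387.0, 330.0]]
rect ((437.6748962402344, 38.6993408203125), (82.05328369140625, 133.36639404296875), 57.534236907958984) [[359.0, 40.0], [472.0, -32.0], [516.0, 38.0], [403.0, 109.0]]
rect ((468.1302185058594, -318.23834228515625), (134.687255859375, 83.7864990234375), 35.1075325012207) [[389.0, -323.0], [437.0, -391.0], [547.0, -314.0], [499.0, -245.0]]
hub,disc,tail [[0.4779 0.2822 0.026 ]
 [0.4104 0.2875 0.024 ]
 [0.3859 0.286  0.022 ]]
hub a [[ 0.461   0.0239  0.026 ]
 [ 0.4881 -0.305   0.026 ]]
[[ 0.647  0.375  0.01 ]
 [ 0.634  0.276  0.01 ]
 [ 0.723  0.279  0.01 ]
 [ 0.659  0.165  0.01 ]
 [ 0.656 -0.186  0.01 ]
 [ 0.724 -0.301  0.01 ]
 [ 0.669 -0.38   0.01 ]
 [ 0.255  0.155  0.01 ]]
cheek ends [[ 0.5941  0.0306  0.02  ]
 [ 0.5856 -0.0852  0.02  ]]
```

carry_out --targets '[128,34,31,0,5.2,128,34,31,0,5.2,128,34,31,0,5.2,128,34,31,0,5.2,128,34,31,0,5.2,128,34,31,0,5.2,128,34,31,0,5.2,128,34,31,0,5.2,128,2,42,0,0,128,2,42,0,0,128,2,42,0,0,128,2,42,0,0,128,2,42,0,0,128,2,42,0,0,128,2,42,0,0,128,2,42,0,0,128,1,42,0,0,128,1,42,0,0,128,1,42,0,0,128,1,42,0,0]' --newtons 40

```text
t: 2.1
eef_pos: [0.4793, 0.1051, 0.2312]
tool_rot: [0.0, 0.876, 0.483, -0.0]
contact_force: [-0.1, -0.6, -0.3]
gripper_width: 0.496
grasp_force: 0.0
```

```bash
cat >> h.py <<'E'
def state():
    o=bot.get_obs(); q=o['tool_rot']; from scipy.spatial.transform import Rotation as R
    m=R.from_quat([q[1],q[2],q[3],q[0]]).as_matrix(); j=np.degrees(np.arctan2(m[1,1],m[0,1]))
    print('t',round(o['t'],2),'tcp',np.round(np.array(o['eef_pos'])*1000,1),'jaw',round(j,1),'F',np.round(o['contact_force'],1),'w',round(o['gripper_width'],2),'tilt',round(m[2,2],4))
def cranks(fn='t',n=3):
    snap('top',fn); im=cv2.imread('pics/'+fn+'.png').astype(int)
    g=((im[:,:,1]-im[:,:,2])>15).astype(np.uint8); g[:150]=0; g[:,520:]=0
    for cn in sorted(cv2.findContours(g,0,1)[0],key=cv2.contourArea)[::-1][:n]:
        cn=cn[:,0]; r=cv2.minAreaRect(px2w(fn,cn,0.022)[:,:2].astype(np.float32)*1000)
        print('c',np.round(r[0]),'size',np.round(r[1]),'box',cv2.boxPoints(r).round().tolist())
E
python3 - <<'E'
from h import *
state(); snap('wrist','w1')
E
```

```text
t 2.1 tcp [479.3 105.1 231.2] jaw -32.3 F [-0.1 -0.6 -0.3] w 0.5 tilt -1.0
```

View pics/w1.png

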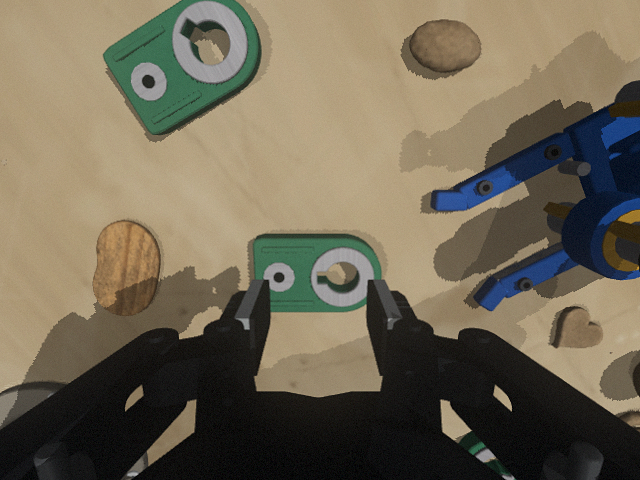

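Run:
```python
from h import *
p=px2w('w1',[(485,187),(555,152),(526,285)],.02)*1000; print(p.round(1)); d=p[1]-p[0]; print('yaw',np.degrees(np.arctan2(d[1],d[0])))
e=p[2]-p[0]; print('cross',np.degrees(np.arctan2(-e[0],e[1]))%180-180, np.linalg.norm(e), 'mid',(p[0]+p[2])/2)
q=px2w('w1',[(344,276),(279,277),(256,274)],[.026,.024,.022])*1000; print('a bore,boss,tail',q.round(1))
q=px2w('w1',[(210,42),(148,81),(130,92)],[.026,.024,.022])*1000; print('b bore,boss,tail',q.round(1))
```

```text
[[633.5  32.5  20. ]
 [707.5  27.   20. ]
 [626.3 -89.7  20. ]]
yaw -4.280979904812336
cross -3.37812673100305 122.43719216070083 mid [629.93957864 -28.62088966  20.        ]
a bore,boss,tail [[464.   28.5  26. ]
 [404.3  63.9  24. ]
 [384.7  79.3  22. ]]
b bore,boss,tail [[478.6 284.8  26. ]
 [410.2 290.2  24. ]
 [389.1 292.6  22. ]]
```

carry_out --targets '[128,0,0,-45,0,128,0,0,-45,0,128,0,0,-45,0,128,0,0,-45,0,128,0,0,-30,0,128,0,0,-16,0,128,0,0,0,0]'

```text
t: 2.85
eef_pos: [0.4777, 0.1029, 0.003]
tool_rot: [-0.001, 0.876, 0.483, -0.003]
contact_force: [0.1, -0.3, -0.1]
gripper_width: 0.501
grasp_force: 0.0
```

carry_out --targets '[128,-5,-9,0,0,128,-5,-9,0,0,128,-4,-10,0,1.8,128,-4,-10,0,1.8,128,-3,-10,0,1.8,128,-3,-10,0,1.8,128,-3,-10,0,1.8,128,-2,-10,0,1.8,128,-2,-10,0,1.8,128,-2,-10,0,1.8,128,0,0,0,0]'

```text
t: 3.95
eef_pos: [0.4464, 0.0033, 0.0063]
tool_rot: [0.001, 0.809, 0.588, 0.0]
contact_force: [0.2, 0.9, 0.1]
gripper_width: 0.502
grasp_force: 0.0
```

Run:
```python
from h import *
state(); cranks()
```

```text
t 3.95 tcp [446.4   3.3   6.3] jaw -18.0 F [0.2 0.9 0.1] w 0.5 tilt -1.0
c [ 468. -318.] size [136.  85.] box [[388.0, -323.0], [436.0, -392.0], [548.0, -314.0], [499.0, -245.0]]
c [779. -41.] size [108.  90.] box [[733.0, -94.0], [823.0, -96.0], [826.0, 12.0], [735.0, 14.0]]
c [450. 284.] size [ 82. 133.] box [[380.0, 248.0], [512.0, 238.0], [519.0, 320.0], [387.0, 330.0]]
```

carry_out --targets '[128,-2,-10,0,2,128,-2,-10,0,2,128,-1,-10,0,2,128,-1,-10,0,2,128,-1,-10,0,2,128,0,-10,0,2,128,0,-10,0,2,128,0,-10,0,2,128,0,-10,0,2,128,0,-10,0,0,128,0,-8,0,0,128,0,0,0,0,128,0,10,0,0,128,0,20,40,0,128,10,50,50,0,128,10,48,0,0,128,0,50,0,0,128,0,50,0,0,128,0,50,0,0]'

```text
t: 5.9
eef_pos: [0.456, 0.1628, 0.0803]
tool_rot: [0.0, 0.706, 0.708, -0.0]
contact_force: [0.9, -0.8, 0.6]
gripper_width: 0.498
grasp_force: 0.0
```

Run:
```python
from h import *
state(); cranks('t2',5)
```

```text
t 5.9 tcp [456.  162.8  80.3] jaw 0.1 F [ 0.9 -0.8  0.6] w 0.5 tilt -1.0
c [ 468. -318.] size [135.  85.] box [[389.0, -323.0], [437.0, -392.0], [548.0, -314.0], [499.0, -245.0]]
c [ 421. -165.] size [ 84. 135.] box [[344.0, -184.0], [473.0, -225.0], [498.0, -146.0], [370.0, -104.0]]
c [779. -38.] size [108.  91.] box [[732.0, -91.0], [822.0, -94.0], [826.0, 14.0], [736.0, 17.0]]
c [628. -87.] size [ 22. 105.] box [[575.0, -97.0], [680.0, -98.0], [680.0, -76.0], [575.0, -76.0]]
c [396. 315.] size [57. 26.] box [[366.0, 304.0], [385.0, 285.0], [425.0, 326.0], [407.0, 344.0]]
```

View pics/t2.png

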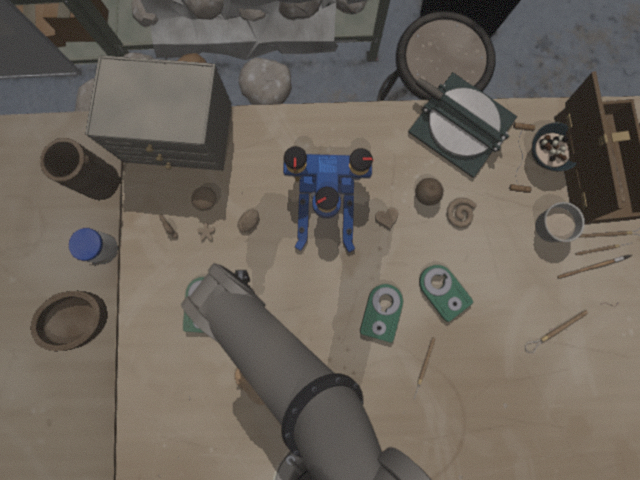

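carry_out --targets '[150,-8.5,10.7,0,-7.8,150,-8.5,10.7,0,-7.8,150,-8.5,10.7,0,-7.8,150,-8.5,10.7,0,-7.8,150,-8.5,10.7,0,-7.8,150,-8.5,10.7,0,-7.8,150,-8.5,10.7,0,-7.8,150,-8.5,10.7,0,-7.8,150,-8.5,10.7,0,-7.8,150,-8.5,10.7,0,-7.8,150,-8.5,10.7,0,-7.8,150,-8.5,10.7,0,-7.8,150,0,0,-40,0,150,0,0,-34,0,150,0,0,0,0]'

```text
t: 7.45
eef_pos: [0.3517, 0.2871, 0.0032]
tool_rot: [0.003, 1.0, -0.029, -0.003]
contact_force: [-0.6, -0.5, 0.9]
gripper_width: 0.408
grasp_force: 0.0
```

Run:
```python
from h import *
state()
```

```text
t 7.45 tcp [351.7 287.1   3.2] jaw -93.4 F [-0.6 -0.5  0.9] w 0.41 tilt -1.0
```

carry_out --targets '[150,8,-0.5,2,0,150,8,-0.5,1,0,150,8,-0.5,0,0,150,8,-0.5,0,0,150,8,-0.5,0,0,150,8,-0.5,0,0,150,8,-0.5,0,0,150,8,-0.5,0,0,150,0,0,0,0]'

```text
t: 8.35
eef_pos: [0.4208, 0.2848, 0.0093]
tool_rot: [-0.0, 1.0, -0.031, 0.001]
contact_force: [-0.0, -0.0, 0.0]
gripper_width: 0.41
grasp_force: 0.0
```

carry_out --targets '[128,-15,0,0,0,128,-5,0,40,0,128,0,0,40,0,128,8,8,0,7.5,128,8,8,0,7.5,128,8,8,0,7.5,128,8,8,0,7.5,128,8,8,0,7.5,128,8,8,0,7.5,128,8,8,0,7.5,128,8,8,0,7.5,128,8,8,0,7.5,128,8,8,0,7.5,128,8,8,0,7.5,128,8,8,0,7.5,128,0,0,0,0]'

```text
t: 9.95
eef_pos: [0.4945, 0.3819, 0.0889]
tool_rot: [-0.0, 0.728, 0.686, 0.0]
contact_force: [-0.0, -0.3, -0.3]
gripper_width: 0.501
grasp_force: 0.0
```

Run:
```python
from h import *
state(); o,c=snap('wrist','w2'); im=c['frame'].astype(int)
g=((im[:,:,1]-im[:,:,0])>25).astype(np.uint8)
for cn in sorted(cv2.findContours(g,0,1)[0],key=cv2.contourArea)[::-1][:3]:
    cn=cn[:,0]; r=cv2.minAreaRect(px2w('w2',cn,0.022)[:,:2].astype(np.float32)*1000)
    print(cn.min(0),cn.max(0),np.round(r[0]),np.round(r[1]),cv2.boxPoints(r).round().tolist())
```

```text
t 9.95 tcp [494.5 381.9  88.9] jaw -3.4 F [-0.  -0.3 -0.3] w 0.5 tilt -1.0
[260 326] [369 396] [487. 302.] [56. 74.] [[448.0, 276.0], [522.0, 272.0], [526.0, 327.0], [451.0, 332.0]]
[349 388] [350 390] [511. 278.] [1. 2.] [[510.0, 279.0], [511.0, 277.0], [511.0, 278.0], [510.0, 279.0]]
[349 359] [349 361] [511. 302.] [2. 0.] [[511.0, 301.0], [511.0, 301.0], [511.0, 303.0], [511.0, 303.0]]
```

View pics/w2.png

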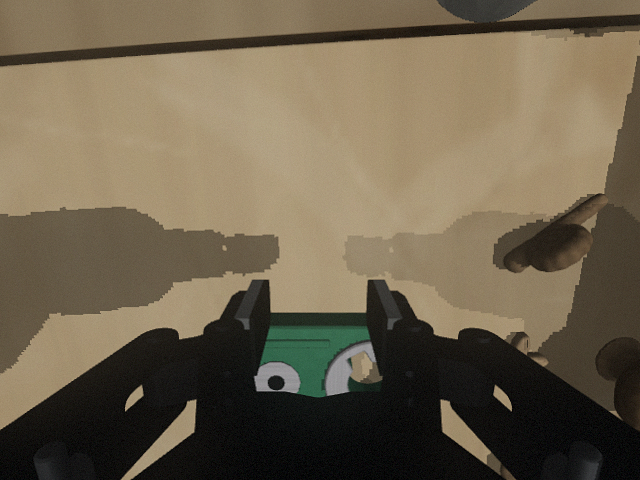

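carry_out --targets '[128,0,0,-42,0,128,0,0,-40,0,128,0,0,0,0,128,-0.5,-11,0,0,128,-0.5,-11,0,0,128,-0.5,-11,0,0,128,-0.5,-11,0,0,128,-0.5,-11,0,0,128,-0.5,-11,0,0,128,-0.5,-11,0,0,128,-0.5,-11,0,0,128,-0.5,-11,0,0,128,-0.5,-11,0,0,128,-0.5,-11,0,0,128,-0.5,-11,0,0,128,-0.5,-11,0,0,128,-0.5,-11,0,0,128,-0.5,-11,0,0,128,-0.5,-11,0,0,128,-0.5,-11,0,0]'

```text
t: 12.0
eef_pos: [0.4861, 0.193, 0.0072]
tool_rot: [-0.0, 0.728, 0.685, -0.0]
contact_force: [0.6, 3.5, 2.5]
gripper_width: 0.499
grasp_force: 2.0
```

Run:
```python
from h import *
state(); cranks('t3',4)
```

```text
t 12.0 tcp [486.1 193.    7.2] jaw -3.5 F [0.6 3.5 2.5] w 0.5 tilt -1.0
c [ 421. -164.] size [ 84. 135.] box [[344.0, -184.0], [473.0, -225.0], [498.0, -145.0], [369.0, -104.0]]
c [ 468. -318.] size [135.  85.] box [[388.0, -322.0], [437.0, -392.0], [548.0, -314.0], [499.0, -245.0]]
c [780. -39.] size [109.  88.] box [[735.0, -92.0], [823.0, -94.0], [826.0, 14.0], [738.0, 17.0]]
c [628. -87.] size [ 22. 105.] box [[575.0, -98.0], [680.0, -98.0], [680.0, -76.0], [575.0, -75.0]]
```

Pushing steadily; continue to the mouth, then back off and look.

carry_out --targets '[128,-0.5,-10,0,0,128,-0.5,-10,0,0,128,-0.5,-10,0,0,128,-0.5,-10,0,0,128,-0.5,-10,0,0,128,-0.5,-10,0,0,128,-0.5,-10,0,0,128,-0.5,-10,0,0,128,0.5,-10,0,0,128,0.5,-10,0,0,128,0.5,-10,0,0,128,0.5,-10,0,0,128,0.5,-10,0,0,128,0.5,-10,0,0,128,0.5,-9,0,0,128,0.5,-8,0,0,128,0,0,0,0,128,0,15,0,0,128,0,25,40,0,128,0,45,15,0]'

```text
t: 14.05
eef_pos: [0.4873, 0.12, 0.064]
tool_rot: [0.001, 0.73, 0.684, -0.0]
contact_force: [1.9, -0.0, 0.5]
gripper_width: 0.497
grasp_force: 0.0
```

carry_out --targets '[128,0,45,15,0,128,0,40,0,0,128,0,0,0,0]'

```text
t: 14.35
eef_pos: [0.4859, 0.2145, 0.079]
tool_rot: [-0.001, 0.725, 0.688, 0.003]
contact_force: [0.1, 0.4, 0.3]
gripper_width: 0.495
grasp_force: 0.0
```

Run:
```python
from h import *
state(); cranks('t4',5)
```

```text
t 14.35 tcp [485.9 214.5  79. ] jaw -3.0 F [0.1 0.4 0.3] w 0.49 tilt -1.0
c [ 468. -318.] size [135.  85.] box [[388.0, -322.0], [437.0, -392.0], [548.0, -315.0], [500.0, -245.0]]
c [ 421. -164.] size [ 84. 135.] box [[344.0, -184.0], [473.0, -225.0], [498.0, -145.0], [369.0, -104.0]]
c [492. -21.] size [ 82. 134.] box [[424.0, -59.0], [558.0, -64.0], [561.0, 18.0], [427.0, 23.0]]
c [779. -40.] size [106.  90.] box [[732.0, -92.0], [823.0, -94.0], [826.0, 12.0], [736.0, 15.0]]
c [628. -87.] size [ 22. 105.] box [[575.0, -98.0], [680.0, -98.0], [680.0, -76.0], [575.0, -75.0]]
```

View pics/t4.png

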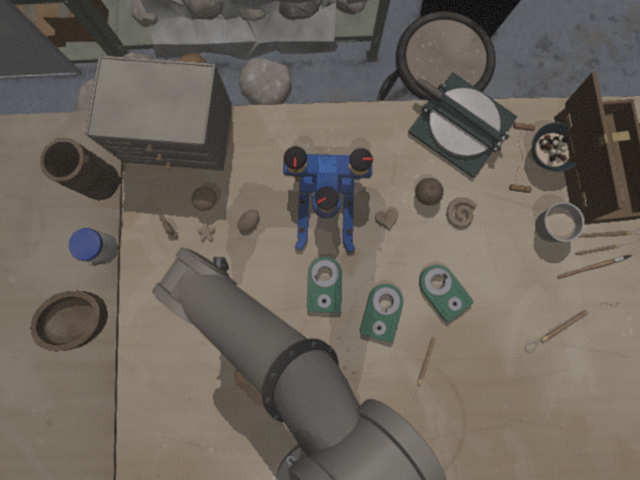

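carry_out --targets '[150,-7.6,-19.4,0,-7.55,150,-7.6,-19.4,0,-7.55,150,-7.6,-19.4,0,-7.55,150,-7.6,-19.4,0,-7.55,150,-7.6,-19.4,0,-7.55,150,-7.6,-19.4,0,-7.55,150,-7.6,-19.4,0,-7.55,150,-7.6,-19.4,0,-7.55,150,-7.6,-19.4,0,-7.55,150,-7.6,-19.4,0,-7.55,150,-7.6,-19.4,0,-7.55,150,-7.6,-19.4,0,-7.55,150,0,0,0,0]'

```text
t: 15.7
eef_pos: [0.3927, -0.0295, 0.0769]
tool_rot: [0.001, 0.999, -0.039, -0.001]
contact_force: [-0.1, -0.7, 0.7]
gripper_width: 0.411
grasp_force: 0.0
```

Run:
```python
from h import *
state(); print(np.round(bot.get_obs()['q'],3))
```

```text
t 15.7 tcp [392.7 -29.5  76.9] jaw -94.5 F [-0.1 -0.7  0.7] w 0.41 tilt -1.0
[ 0.234  0.294 -0.36   2.307  0.194  0.571 -1.925]
```

carry_out --targets '[150,0,14,0,0.5,150,0,0,-15,0,150,0,0,-15,0,150,0,0,-15,0,150,0,0,-15,0,150,0,0,-10,0,150,0,0,0,0]'

```text
t: 16.4
eef_pos: [0.3942, -0.0118, 0.0063]
tool_rot: [0.0, 1.0, -0.03, -0.001]
contact_force: [-0.5, -1.3, 0.4]
gripper_width: 0.408
grasp_force: 0.0
```

Run:
```python
from h import *
state(); print(np.round(bot.get_obs()['q'],3)); cranks('t5',4)
```

```text
t 16.4 tcp [394.2 -11.8   6.3] jaw -93.5 F [-0.5 -1.3  0.4] w 0.41 tilt -1.0
[ 0.115  0.449 -0.282  2.341  0.325  0.387 -2.076]
c [ 421. -165.] size [ 84. 135.] box [[344.0, -184.0], [473.0, -225.0], [498.0, -145.0], [369.0, -104.0]]
c [ 468. -318.] size [135.  85.] box [[388.0, -321.0], [437.0, -391.0], [548.0, -315.0], [499.0, -245.0]]
c [493. -22.] size [ 82. 134.] box [[423.0, -58.0], [557.0, -68.0], [562.0, 14.0], [429.0, 23.0]]
c [779. -40.] size [106.  90.] box [[732.0, -92.0], [823.0, -94.0], [826.0, 12.0], [736.0, 15.0]]
```

carry_out --targets '[150,8,-2,0,0,150,10,-0.8,0,0,150,10,-0.7,0,0,150,10,-0.7,0,0,150,10,-0.7,0,0,150,10,-0.7,0,0,150,10,-0.7,0,0,150,10,-0.7,0,0,150,10,-0.7,0,0,150,10,-0.7,0,0,150,10,-0.7,0,0,150,10,-0.7,0,0,150,10,-0.7,0,0,150,10,-0.7,0,0,150,10,-0.7,0,0]'

```text
t: 17.95
eef_pos: [0.5431, -0.0228, 0.0072]
tool_rot: [-0.0, 1.0, -0.031, -0.001]
contact_force: [-6.6, 3.7, 2.5]
gripper_width: 0.415
grasp_force: 3.0
```

Run:
```python
from h import *
state(); cranks('t6',4)
```

```text
t 17.95 tcp [543.1 -22.8   7.2] jaw -93.5 F [-6.6  3.7  2.5] w 0.42 tilt -1.0
c [ 468. -318.] size [135.  85.] box [[388.0, -322.0], [437.0, -392.0], [548.0, -314.0], [499.0, -244.0]]
c [778. -40.] size [111.  93.] box [[730.0, -94.0], [822.0, -97.0], [826.0, 14.0], [733.0, 17.0]]
c [657. -88.] size [20. 46.] box [[633.0, -97.0], [680.0, -99.0], [681.0, -79.0], [634.0, -77.0]]
c [ 455. -196.] size [87. 35.] box [[409.0, -203.0], [427.0, -232.0], [501.0, -188.0], [484.0, -159.0]]
```

carry_out --targets '[150,5,-0.3,0,0,150,5,-0.3,0,0,150,4,-0.3,0,0,150,3,-0.2,0,0,150,2,-0.1,0,0,150,2,-0.1,0,0]'

```text
t: 18.6
eef_pos: [0.5633, -0.0244, 0.0072]
tool_rot: [-0.0, 1.0, -0.031, -0.001]
contact_force: [-6.5, 2.5, 3.9]
gripper_width: 0.41
grasp_force: 2.9
```

carry_out --targets '[150,2,-0.1,0,0,150,2,-0.1,0,0,150,1,0,0,0,150,1,0,0,0]'

```text
t: 19.0
eef_pos: [0.5694, -0.0247, 0.0072]
tool_rot: [-0.0, 1.0, -0.031, -0.001]
contact_force: [-5.1, 3.5, 3.3]
gripper_width: 0.415
grasp_force: 2.7
```

carry_out --targets '[150,1.5,-0.1,0,0,150,1.5,-0.1,0,0,150,0,0,0,0]'

```text
t: 19.3
eef_pos: [0.5728, -0.025, 0.0073]
tool_rot: [-0.0, 1.0, -0.031, -0.0]
contact_force: [-4.1, 2.0, 2.5]
gripper_width: 0.412
grasp_force: 2.1
```

carry_out --targets '[150,1.5,-0.1,0,0,150,1.5,-0.1,0,0,150,0,0,0,0]'

```text
t: 19.6
eef_pos: [0.574, -0.0251, 0.007]
tool_rot: [0.0, 1.0, -0.031, -0.002]
contact_force: [-9.0, 2.6, 6.1]
gripper_width: 0.412
grasp_force: 4.5
```

carry_out --targets '[150,1.5,-0.1,0,0,150,1.5,-0.1,0,0,150,0,0,0,0]'

```text
t: 19.9
eef_pos: [0.574, -0.0252, 0.0065]
tool_rot: [0.0, 1.0, -0.031, -0.005]
contact_force: [-15.3, 3.2, 10.9]
gripper_width: 0.409
grasp_force: 8.0
```

carry_out --targets '[150,1.5,-0.1,0,0,150,1.5,-0.1,0,0,150,0,0,0,0,150,-12,1,0,0,150,-20,1,0,0,200,-20,0,40,0,255,-20,0,50,0,255,-20,0,50,0,255,0,0,50,0,255,0,0,40,0,255,0,0,0,0]'

```text
t: 21.0
eef_pos: [0.4977, -0.0245, 0.2369]
tool_rot: [0.0, 0.999, -0.032, 0.007]
contact_force: [-0.1, -0.2, -0.6]
gripper_width: 0.001
grasp_force: 0.0
```

Run:
```python
from h import *
state(); snap('wrist','w3')
```

```text
t 21.0 tcp [497.7 -24.5 236.9] jaw -93.6 F [-0.1 -0.2 -0.6] w 0.0 tilt -0.9999
```

View pics/w3.png

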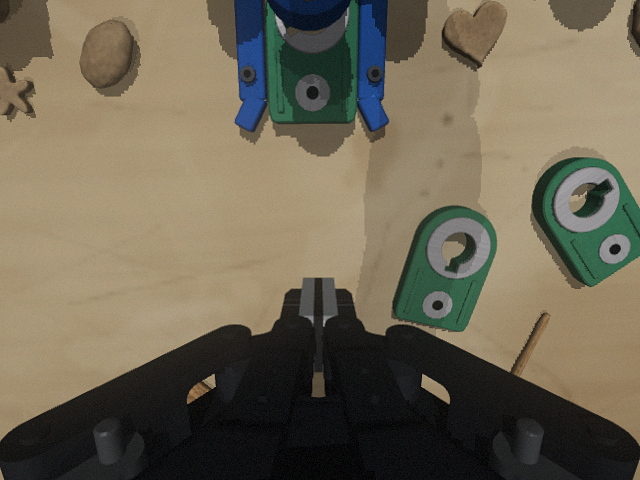

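Run:
```python
from h import *
print((px2w('w3',[(247,74),(376,74),(248,131),(375,131),(312,122),(270,122),(356,121),(313,93)],[.02]*4+[.022]*3+[.024])*1000).round(1))
```

```text
[[632.5  34.1  20. ]
 [624.8 -88.3  20. ]
 [580.6  39.   20. ]
 [572.7 -86.1  20. ]
 [584.9 -24.6  22. ]
 [587.5  16.2  22. ]
 [583.2 -67.5  22. ]
 [611.  -27.4  24. ]]
```

carry_out --targets '[255,36,-1.5,0,0,255,36,-1.5,0,0,255,36,-1.5,0,0,255,36,-1.5,0,0,255,36,-1.5,0,0,255,0,0,0,0,255,0,0,-25,0,255,0,0,-25,0,255,0,0,-10,0,255,0,0,-6,0,255,0,0,-5,0,255,0,0,-5,0,255,0,0,0,0]'

```text
t: 22.35
eef_pos: [0.6734, -0.0316, 0.1544]
tool_rot: [-0.0, 1.0, -0.031, 0.001]
contact_force: [0.8, 0.6, -0.4]
gripper_width: 0.003
grasp_force: 0.0
```

carry_out --targets '[255,1,0,-4,0,255,1,0,-4,0,255,0,0,-3,0]'

```text
t: 22.65
eef_pos: [0.6752, -0.0314, 0.1431]
tool_rot: [-0.0, 1.0, -0.031, 0.0]
contact_force: [-1.6, 0.5, 4.7]
gripper_width: 0.005
grasp_force: 1.9
```

carry_out --targets '[255,0,0,-3,0,255,0,0,-3,0,255,0,0,-1,0,255,0,0,0,0]'

```text
t: 23.05
eef_pos: [0.6753, -0.0313, 0.1397]
tool_rot: [0.0, 1.0, -0.031, 0.001]
contact_force: [-11.5, -0.6, 24.8]
gripper_width: -0.002
grasp_force: 12.4
```

carry_out --targets '[255,0,0,5,0,255,0,0,20,0,255,0,0,40,0,255,0,0,40,0,255,-40,0,0,0,255,-45,0,0,0,255,-45,0,0,0,255,-45,0,0,0,255,0,0,0,0]'

```text
t: 23.95
eef_pos: [0.4936, -0.032, 0.2396]
tool_rot: [0.001, 1.0, -0.031, -0.003]
contact_force: [0.3, -0.5, -0.2]
gripper_width: 0.002
grasp_force: 0.0
```

Run:
```python
from h import *
state(); o,c=snap('scene','s2'); cv2.imwrite('pics/s2c.png',cv2.resize(cv2.imread('pics/s2.png')[180:330,200:400],(800,600),interpolation=2))
```

```text
t 23.95 tcp [493.6 -32.  239.6] jaw -93.6 F [ 0.3 -0.5 -0.2] w 0.0 tilt -1.0
```

View pics/s2c.png

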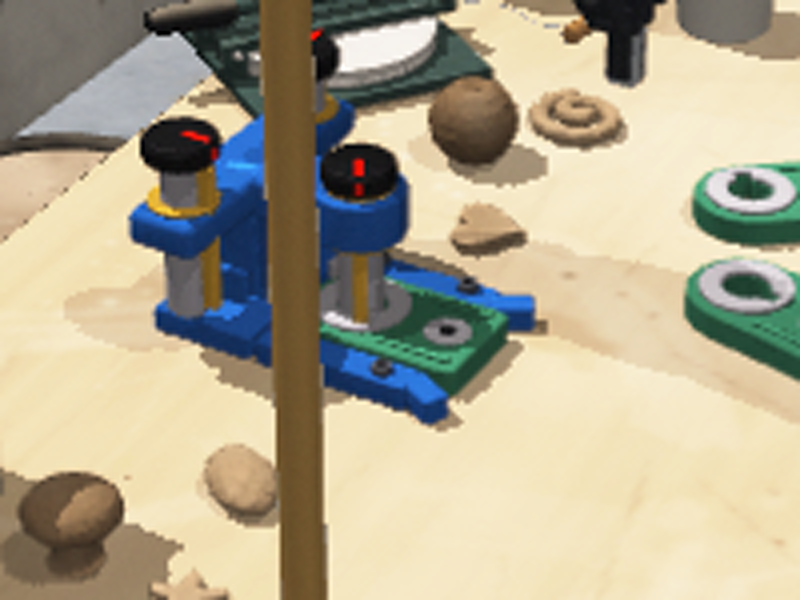

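The crop shows the working button (360,172) down close on the ram head and the shaft and its key entering the casting's hub at (360,310). The spares still stand high and the clay is untouched.

```bash
python3 -c "
from station import bot
print(bot.hand_in())"
```

```text
the job is handed in; nothing more can be done
None
```

The job is handed in at about 24 s of the 72 s allowed: crank_b, the casting matching working shaft_b, is home in the nest with the shaft pressed about 30 mm down through its keyway. crank_a was slid aside to clear the path and lies flat on the bench, crank_c was not moved, and no clay was seen disturbed; the judge's result was not shown.

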